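# Put the washed rolling pins and moulds away on the pastry bench

## Task

Two copper moulds are standing on the two upright dark steel cups: take them off and nest them in the third mould that stands on the bench, making one straight, fully nested stack of three standing on the bench. Take the two white rolling pins out of the leaning rack and stand each upright in the cup it fits, the thick pin in the wide cup and the thin pin in the narrow cup, right down on the floor of the cup. Set everything down rather than dropping it, and leave the brush in the rack and the other things on the bench alone.

Things in the scene. Friction and masses are not known exactly. Their poses are not given: they have to be found in the camera images.
- thick_pin: Thick rolling pin: plain white plastic rod, diameter 28 mm, 200 mm long, both ends alike. At the start it leans about 31 degrees from vertical in one of the rack's three sockets, upper end towards the robot's side. Origin at the centre of its lower end, z along the rod to the other end. About 0.14 kg.
- thick_pin_mid (a point): Middle of the thick pin, on its axis, 100 mm from either end.
- thin_pin: Thin rolling pin: like the thick one but diameter 20 mm; 200 mm long, about 0.08 kg. Starts leaning about 37 degrees in another socket of the rack, the same way. Origin at the centre of its lower end, z along the rod.
- thin_pin_mid (a point): Middle of the thin pin, on its axis, 100 mm from either end.
- rack: Fixed steel rack: plate 140 x 240 x 8 mm, three square sockets 75 mm apart along its y, leaning 30 degrees towards its -x, 30 mm square inside, 87 mm deep. The pins stick out by about 110 mm, the brush by 80 mm; which stands in which socket varies. Origin at the underside of the plate, z up; the middle socket's floor is 7 mm towards +x and 20 mm up.
- wide_cup: Fixed upright dark steel cup with a round foot plate (diameter 76 mm, 5 mm thick): height 95 mm, inner diameter 37 mm, outer 42 mm, floor 6 mm above the bench. Origin on the bench on its axis, z up. A mould stands on its mouth at the start.
- wide_cup_floor (a point): Centre of the wide cup's inner floor.
- narrow_cup: Like the wide cup but narrower: height 95 mm, inner diameter 27 mm, outer 32 mm, same foot plate, floor 6 mm above the bench. Origin on the bench on its axis, z up. A mould stands on its mouth at the start.
- narrow_cup_floor (a point): Centre of the narrow cup's inner floor.
- bench_mould: Tapered round copper mould, open at the top, standing loose on the bench: outer diameter 66 mm at the rim and 40 mm at the bottom, height 55 mm, wall 2 mm, raised inner floor 18 mm above its underside, so that a nested mould sits 18 mm higher than the one below. Origin at the centre of its underside, z up. 0.09 kg.
- cup_mould_a: Mould of the same shape and size as bench_mould, standing upright on the mouth of the wide cup (underside 95 mm above the bench). Origin at the centre of its underside, z up.
- cup_mould_b: Mould of the same shape and size as bench_mould, standing upright on the mouth of the narrow cup (underside 95 mm above the bench). Origin at the centre of its underside, z up.
- brush: Pastry brush with wooden handle, bristles up, 170 mm long, head 34 mm wide; leans in the remaining socket of the rack. Must stay. Origin at its lower end, z along the handle.
- jar: Clear jar with steel cap, diameter 56 mm, 90 mm high. Leave alone. Origin at the centre of its underside.
- cutter: Steel ring cutter, diameter 56 mm, 30 mm high. Leave alone. Origin at the centre of its underside.
- bowl: Small steel bowl, diameter 90 mm, 40 mm high. Leave alone. Origin at the centre of its underside.
- scraper: Dough scraper lying flat: blade 100 x 120 mm, handle 18 mm high. Leave alone. Origin at the centre of its underside.
Not all that is in view belongs to the job. Leave any green look-alike of the bench_mould alone.

How it is judged:
At the end, for the whole second after the job is handed in: Thick pin in wide cup, thin pin in narrow cup, on the floor (middle 90-108 mm above it, 12 mm off axis at most), within 0.16 rad of upright; bench_mould upright on the bench, the others nested in it in either order, 12-25 mm apart in height, 7 mm off axis at most, tilt under 0.12 rad; all at rest (horizontal distance between thick_pin_mid and wide_cup_floor below 0.012 m and z of thick_pin_mid in the frame of wide_cup_floor between 0.09 and 0.108 m and angle between the z axis of thick_pin and the z axis of wide_cup, either way round below 0.16 rad and linear speed of each of thick_pin, thin_pin, bench_mould below 0.03 m/s and angular speed of each of thick_pin, thin_pin below 0.6 rad/s and horizontal distance between thin_pin_mid and narrow_cup_floor below 0.012 m and z of thin_pin_mid in the frame of narrow_cup_floor between 0.09 and 0.108 m and angle between the z axis of thin_pin and the z axis of narrow_cup, either way round below 0.16 rad and (((horizontal distance between cup_mould_a and bench_mould below 0.007 m and z of cup_mould_a in the frame of bench_mould between 0.012 and 0.025 m and angle between cup_mould_a's own z axis and vertical below 0.12 rad and linear speed of cup_mould_a below 0.03 m/s) and (horizontal distance between cup_mould_b and cup_mould_a below 0.007 m and z of cup_mould_b in the frame of cup_mould_a between 0.012 and 0.025 m and angle between cup_mould_b's own z axis and vertical below 0.12 rad and linear speed of cup_mould_b below 0.03 m/s)) or ((horizontal distance between cup_mould_b and bench_mould below 0.007 m and z of cup_mould_b in the frame of bench_mould between 0.012 and 0.025 m and angle between cup_mould_b's own z axis and vertical below 0.12 rad and linear speed of cup_mould_b below 0.03 m/s) and (horizontal distance between cup_mould_a and cup_mould_b below 0.007 m and z of cup_mould_a in the frame of cup_mould_b between 0.012 and 0.025 m and angle between cup_mould_a's own z axis and vertical below 0.12 rad and linear speed of cup_mould_a below 0.03 m/s))) and height (world z) of bench_mould below 0.006 m and angle between bench_mould's own z axis and vertical below 0.08 rad); the robot touches nothing.
It fails at once if a pin is dropped (moves faster than 0.9 m/s while not held) ((contact force between thick_pin and the fingers below 0.05 N and linear speed of thick_pin above 0.9 m/s) or (contact force between thin_pin and the fingers below 0.05 N and linear speed of thin_pin above 0.9 m/s)).
It fails at once if a mould is dropped (moves faster than 0.9 m/s while not held) ((contact force between cup_mould_a and the fingers below 0.05 N and linear speed of cup_mould_a above 0.9 m/s) or (contact force between cup_mould_b and the fingers below 0.05 N and linear speed of cup_mould_b above 0.9 m/s) or (contact force between bench_mould and the fingers below 0.05 N and linear speed of bench_mould above 0.9 m/s)).
It fails at once if the brush is moved more than 50 mm (distance of brush from where it was at the start of the episode above 0.05 m).
It fails at once if the jar, cutter, bowl or scraper is moved more than 40 mm (distance of any of jar, cutter, bowl, scraper from where it was at the start of the episode above 0.04 m).
It also fails if it takes over 72 s, if anything falls off the work surface, if the arm or the gripper's body presses on something with over 40 N, if the wrist force passes 120 N, or if a joint passes its speed limit or range.

## Robot

A 7-joint arm with a two-finger parallel gripper is mounted at the origin on the work surface. World frame = base frame: x ahead of the robot, y to its left, z up, the work surface at z = 0. Lengths are in m, angles in rad, forces in N, time in s.
With the tool pointing down it reaches from about 0.425 to 0.925 m from the base axis. Payload 6.8 kg.
Tool frame: the origin (TCP) lies on the front face of the gripper's body, between the roots of the fingers; the fingertips stand 73 mm ahead of it and the grasp point (between the pads) lies 54 mm ahead of it (env.nose_length is the distance from the TCP to the fingertips, in m); z points along the fingers, y is the line along which they close (so a half turn about z gives the same grasp; the last joint's range is limited). The gripper opens to 85 mm and grips with 20 to 120 N. Pads are 22 mm wide; open, the fingers measure 114 mm over their backs; the gripper's body (76 mm by 85 mm) begins 54 mm behind the grasp point. The pads swing forward as they close: fully open they stand 13 mm farther back than shut.
Start: joints at [-1.415, 0.477, 0.022, 1.555, -0.011, 1.109, -0.083], TCP at [0.176, 0.652, 0.304] pointing down, gripper open.
Joint ranges: [-2.96, 2.96], [-0.34, 2.1], [-1.41, 1.46], [0.24, 2.44], [-1.37, 4.51], [0.17, 1.92], [-2.96, 2.96]. Speed limits (rad/s): [2.39, 2.39, 3.14, 3.14, 3.14, 3.14, 3.14].

## Interface

Orientations are given as a unit quaternion [w, x, y, z].
In Python, from cell import env, kin, camera, calibration, job gives the robot as it stands. The module is installed in compiled form; this text tells all that it offers. Calls block until the motion is done:
- env.reach(position, orientation): joint-space move of the TCP to a pose.
- env.movel(position, velocity=0.15, rot=None, stop_force=None): straight line of the TCP; rot=None keeps the orientation; velocity is the mean speed in m/s. With stop_force (N) it stops when the force on the tool has changed by that much, and returns True; else False.
- env.goto_joints(angles): joint-space move.
- env.grip(opening, f_grip=None): finger opening in m; f_grip is the grip in N (None keeps the last); returns when the fingers have stopped.
- env.dwell(seconds).
- kin.inverse_kinematics(position, orientation): joint angles nearest the present ones, or None.
- env.get_state(): the state.
- camera(name): name is "scene" or "side" or "wrist"; returns (picture, depth): 400x640x3 uint8, blue, green, red; 400x640 float32, m along the optical axis (not along the pixel's ray), 0 where there is no reading.
- calibration(name): a dict with "fx", "fy", "cx", "cy" (pixels), "rvec" (rotation vector, rad) and "tvec" (3), from world to camera coordinates, as OpenCV has them. Camera axes: x right, y down, z forward; pixel columns grow to the right and rows downward; lengths in m; the calibration is good to about 2 mm. A picture is of the moment at which its call begins: read the wrist's pose just before it. calibration takes no time and is no camera call; for the wrist camera it gives the pose at the moment of the call.
A pose or a line that the arm cannot do raises env.PlanningError and nothing moves.
- job.job_done(): hands the job in; it is judged then, once.
The state is a dict: "time": time; "qpos": joint angles; "joint_velocities": joint speeds; "joint_torque": joint torques, N m; "tcp_pos": TCP position; "orientation": TCP orientation; "force": force on the tool from outside, world axes, zero at the start; "torque": the same for the moment, N m; "opening": finger opening in m; "gripper_force": force on a finger pad.
Only numpy, scipy, OpenCV 4.12 (cv2) and the standard library are available. Lean on these libraries where they do the work, as an engineer would, in place of code of your own. Each camera call takes 0.05 s, during which the arm holds its last target. There are 200 camera calls.

## Working session

There is one attempt and no reset: what is moved stays moved. The work goes in short steps, each a Python script; the robot and the scene stay as the last script left them, time stands still between calls to the robot, and variables do not carry over. Pictures are saved under pics/ and viewed, at most 10 in all, crops included, and the job is handed in when it is done.

```bash
mkdir -p pics; ls
cat > h.py <<'E'
from cell import env, kin, camera, calibration, job
import numpy as np, cv2
from scipy.spatial.transform import Rotation as R
def cal(n):
    c=calibration(n); Rm=cv2.Rodrigues(np.array(c['rvec'],float))[0]; return c,Rm,np.array(c['tvec'],float).ravel()
def cloud(n,d,C=None):
    c,Rm,t=C or cal(n); v,u=np.mgrid[:400,:640]
    P=np.stack([(u-c['cx'])/c['fx']*d,(v-c['cy'])/c['fy']*d,d],-1)
    W=(P-t)@Rm; W[d<=0]=np.nan; return W
def proj(n,p):
    c,Rm,t=cal(n); q=Rm@np.array(p)+t; return q[0]/q[2]*c['fx']+c['cx'],q[1]/q[2]*c['fy']+c['cy']
def wq(r): q=r.as_quat(); return [q[3],q[0],q[1],q[2]]
E
python3 - <<'E'
from h import *
for n in ("scene","side"):
    p,d=camera(n); cv2.imwrite(f'pics/{n}0.png',p); np.savez(f'{n}0.npz',p=p,d=d)
    c,Rm,t=cal(n); print(n,c['fx'],-Rm.T@t,Rm[2])
s=env.get_state(); print(s['time'],s['tcp_pos'],s['orientation'],env.nose_length)
E
```

```text
pics
scene 372.8230014303468 [1.18345719 0.10115888 0.94277687] [-0.61476308 -0.07061363 -0.78554444]
side 409.8956663278471 [0.2686032  0.65086005 0.7948144 ] [ 0.25799652 -0.66481059 -0.70104542]
0.1 [0.17590719 0.65125617 0.30301066] [-5.10233749e-05  1.31496351e-01  9.91316310e-01 -8.24693005e-04] 0.0726
```

View pics/scene0.png

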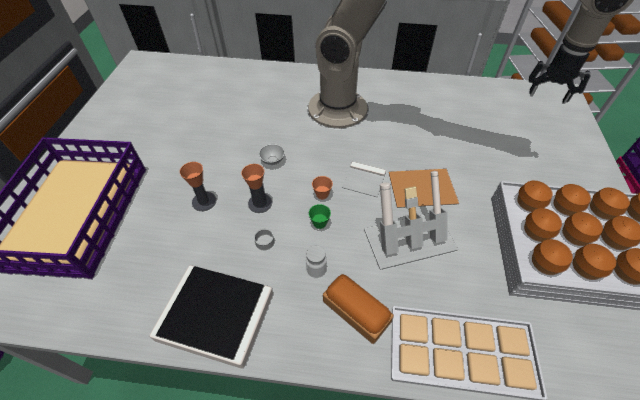

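View pics/side0.png

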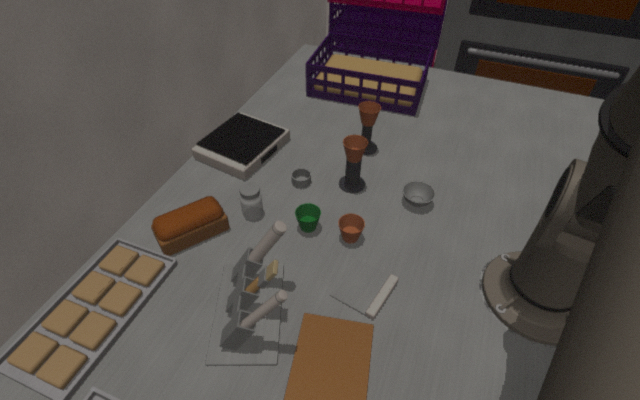

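Scene view: copper moulds on cups at (193,175) and (254,178), bench copper mould at (322,187), green look-alike at (320,215), white pins at (387,200) (thick) and (435,195) (thin), brush at (411,198), scraper's white handle at (367,168). The side view shows the same things: moulds at (370,115) and (355,150), bench mould at (351,228), green at (308,218), pins at (268,240) and (265,308).
I choose the copper moulds and the two white rods in the sockets. Next I check them close up and measure.

Run:
```python
from h import *
from scipy.optimize import least_squares
out=[]
for n,(a,b,c,e) in (("scene",(150,280,160,480)),("side",(90,380,200,430))):
    p=np.load(n+'0.npz')['p']; k=p[a:b,c:e]; s=min(800/k.shape[1],300/k.shape[0]) if n=="scene" else min(400/k.shape[1],300/k.shape[0])
    k=cv2.resize(k,None,fx=s,fy=s,interpolation=cv2.INTER_CUBIC); out.append(cv2.copyMakeBorder(k,0,0,0,800-k.shape[1],cv2.BORDER_CONSTANT))
cv2.imwrite('pics/crop.png',np.vstack(out)[:600])
D={}
for n in("scene","side"):
    z=np.load(n+'0.npz'); W=cloud(n,z['d']); hsv=cv2.cvtColor(z['p'],cv2.COLOR_BGR2HSV).astype(int); D[n]=(W,hsv,z['p'])
def circ(P):
    f=lambda x:np.hypot(P[:,0]-x[0],P[:,1]-x[1])-x[2]
    r=least_squares(f,[*P[:,:2].mean(0),.03],loss='soft_l1',f_scale=.002); return r.x
# boxes in images (r0,r1,c0,c1)
B={'scene':{'A':(160,190,175,210),'B':(162,192,238,270),'bench':(174,202,308,336),'green':(203,230,306,334)},
   'side':{'A':(100,130,355,385),'B':(135,166,340,372),'bench':(212,245,336,368),'green':(203,235,293,323)}}
for n in B:
    W,h,p=D[n]
    for k,(a,b,c,e) in B[n].items():
        Q=W[a:b,c:e].reshape(-1,3); H=h[a:b,c:e].reshape(-1,3)
        m=(H[:,1]>90)&((H[:,0]<25) if k!='green' else (H[:,0]>40))&(Q[:,2]>.01); Q=Q[m]
        zt=np.percentile(Q[:,2],97); rim=Q[Q[:,2]>zt-.006]
        print(n,k,len(Q),'ztop',zt.round(4),'rim',circ(rim).round(4),len(rim))
# pins: white tall points in region
for n,bx in (("scene",{'thick':(165,225,376,398),'thin':(165,215,427,443),'brush':(185,218,403,420)}),("side",{'p1':(215,272,240,292),'p2':(283,335,235,292),'brush':(255,300,240,285)})):
    W,h,p=D[n]
    for k,(a,b,c,e) in bx.items():
        Q=W[a:b,c:e].reshape(-1,3);H=h[a:b,c:e].reshape(-1,3);m=(Q[:,2]>.1)&((H[:,1]<60)&(H[:,2]>140) if k!='brush' else H[:,1]>60);Q=Q[m]
        c0=Q.mean(0);v=np.linalg.svd(Q-c0,full_matrices=False)[2][0]; v*=np.sign(v[2])
        print(n,k,len(Q),c0.round(4),v.round(3),'top',Q[Q[:,2]>Q[:,2].max()-.004].mean(0).round(4),'tilt',np.degrees(np.arccos(v[2])).round(1),'heading',np.degrees(np.arctan2(v[1],v[0])).round(1))
W,h,p=D['scene']
for k,(r,c) in dict(jar=(255,316),bowl=(155,272),cutter=(238,264),scraper=(168,367),footA=(203,204),footB=(203,260),plate=(255,420),pl1=(247,368),pl2=(240,452),pl3=(262,378)).items(): print(k,W[r,c].round(3))
```

```text
scene A 437 ztop 0.1498 rim [ 0.5162 -0.3688  0.031 ] 91
scene B 425 ztop 0.1498 rim [ 0.5015 -0.1927  0.0309] 79
scene bench 339 ztop 0.0554 rim [ 0.4411 -0.0015  0.0309] 65
scene green 381 ztop 0.0551 rim [0.553  0.006  0.0312] 71
side A 418 ztop 0.1498 rim [ 0.517  -0.3676  0.0312] 86
side B 518 ztop 0.1493 rim [ 0.5023 -0.1907  0.0311] 111
side bench 556 ztop 0.0544 rim [4.412e-01 1.000e-04 3.110e-02] 114
side green 498 ztop 0.0536 rim [0.5533 0.0075 0.031 ] 108
scene thick 379 [0.5681 0.1906 0.1516] [-0.498 -0.21   0.841] top [0.5442 0.1817 0.1963] tilt 32.7 heading -157.1
scene thin 244 [0.5032 0.3253 0.1432] [-0.583 -0.236  0.777] top [0.4727 0.3144 0.1868] tilt 39.0 heading -158.0
scene brush 181 [0.5323 0.2568 0.1388] [-0.586 -0.217  0.781] top [0.5165 0.2501 0.1618] tilt 38.7 heading -159.6<stdin>:29: RuntimeWarning: Mean of empty slice.
  ret = um.true_divide(
Traceback (most recent call last):
IndexError: index 0 is out of bounds for axis 0 with size 0
```

View pics/crop.png

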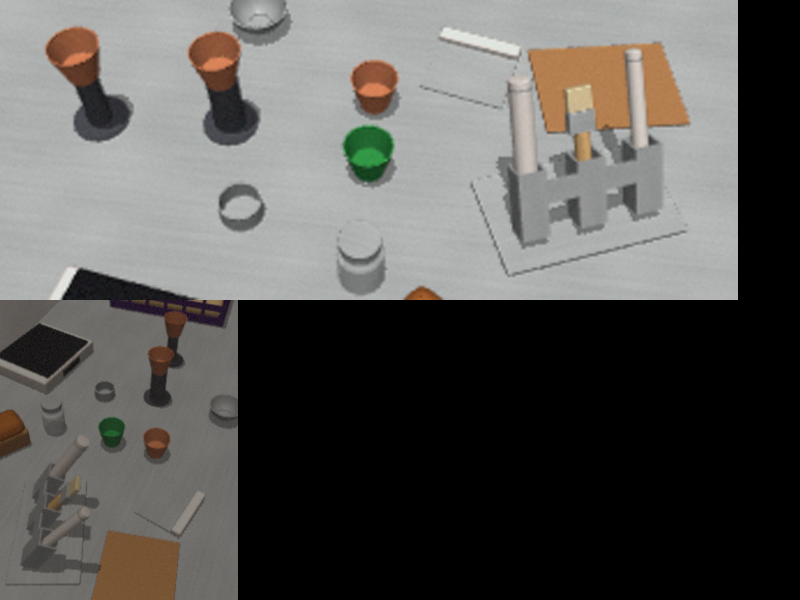

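The crop confirms it: the left cup (scene (203,195)) is the narrow one, the middle cup (258,195) is the wide one, the thick pin is in the left socket and the thin pin in the right, with the brush between. Now I fit the pin axes and check the grasps with IK.

Run:
```python
from h import *
from scipy.optimize import least_squares
A={}
for n,bx in (("scene",{'thick':(165,225,376,398),'thin':(165,215,427,443)}),("side",{'thick':(215,272,240,292),'thin':(283,335,235,292)})):
    z=np.load(n+'0.npz');W=cloud(n,z['d']);h=cv2.cvtColor(z['p'],cv2.COLOR_BGR2HSV).astype(int)
    for k,(a,b,c,e) in bx.items():
        r=.014 if k=='thick' else .01; x0,t0=((.544,.182,.196),31) if k=='thick' else ((.473,.314,.187),37)
        v0=np.array([-.92*np.sin(np.radians(t0)),-.39*np.sin(np.radians(t0)),np.cos(np.radians(t0))])
        Q=W[a:b,c:e].reshape(-1,3);Q=Q[np.isfinite(Q[:,0])]; x0=np.array(x0)
        s=(Q-x0)@v0; d=np.linalg.norm(Q-x0-s[:,None]*v0,axis=1)
        Q=Q[(d<r+.01)&(s>-.085)&(s<.01)]; z0=x0[2]-.05
        def f(p,full=False):
            v=np.array([p[2],p[3],1]);v/=np.linalg.norm(v);o=np.array([p[0],p[1],z0]);s=(Q-o)@v
            return (s,v,o) if full else np.linalg.norm(Q-o-s[:,None]*v,axis=1)-r
        m=Q[:,2]<x0[2]-.01; 
        p=least_squares(f,[x0[0]-.05*v0[0]/v0[2],x0[1]-.05*v0[1]/v0[2],v0[0]/v0[2],v0[1]/v0[2]],loss='soft_l1',f_scale=.001).x
        s,v,o=f(p,True); top=o+v*np.percentile(s,98.5)
        print(n,k,len(Q),'axis',v.round(4),'top',top.round(4),'tilt',np.degrees(np.arccos(v[2])).round(1),'head',np.degrees(np.arctan2(v[1],v[0])).round(1),'low',(top-.2*v).round(4),'res',np.abs(f(p)).mean().round(4)); A.setdefault(k,[]).append((v,top))
for k in A:
    v=sum(a[0] for a in A[k]);v/=np.linalg.norm(v);top=sum(a[1] for a in A[k])/2
    np.save(k+'.npy',[v,top])
    for nm,y in (('lat',np.cross(v,[0,0,1])),('plane',None)):
        z=-v
        y=np.cross(v,[0,0,1.]);y/=np.linalg.norm(y)
        if nm=='plane': y=np.cross(z,y)
        for sg in(1,-1):
            yy=y*sg; M=R.from_matrix(np.c_[np.cross(yy,z),yy,z]); 
            print(k,nm,sg,[None if (q:=kin.inverse_kinematics(list(top+v*dd),wq(M))) is None else np.round(q,2) for dd in (.014,.13)])
W=cloud('scene',np.load('scene0.npz')['d'])
for k,(r,c) in dict(jar=(250,316),bowl=(155,272),cutter=(233,264),scraper=(168,367),footA=(203,210),plate=(255,420)).items(): print(k,W[r,c].round(3))
# yaw options for down poses
for nm,p in dict(W=(.502,-.192),N=(.5166,-.368),bench=(.441,-.0007)).items():
    for y in np.radians([-90,-45,0,45,90]):
        q=[kin.inverse_kinematics([*p,z],wq(R.from_euler('z',y)*R.from_euler('x',np.pi))) for z in(.13,.22,.35)]
        print(nm,round(np.degrees(y)),[None if a is None else np.round(a[[0,6]] if hasattr(a,'shape') else [a[0],a[6]],2) for a in q])
```

```text
scene thick 339 axis [-0.4748 -0.1939  0.8585] top [0.5331 0.1786 0.1917] tilt 30.9 head -157.8 low [0.628  0.2173 0.02  ] res 0.0014
scene thin 236 axis [-0.5517 -0.2328  0.8009] top [0.4646 0.3123 0.1833] tilt 36.8 head -157.1 low [0.5749 0.3589 0.0231] res 0.0012
side thick 501 axis [-0.4783 -0.2026  0.8545] top [0.5344 0.1782 0.1917] tilt 31.3 head -157.0 low [0.6301 0.2187 0.0208] res 0.0015
side thin 431 axis [-0.5539 -0.2302  0.8001] top [0.4653 0.3122 0.1833] tilt 36.9 head -157.4 low [0.5761 0.3582 0.0233] res 0.001
thick lat 1 [array([ 0.08,  0.33, -0.6 ,  2.22,  1.17,  0.23,  0.42]), array([-1.08, -0.04,  0.63,  2.31,  0.16,  0.33,  1.38])]
thick lat -1 [array([-0.97,  0.32,  0.62,  2.28, -1.32,  0.17, -0.33]), array([-0.88, -0.02,  0.42,  2.3 ,  0.12,  0.32, -1.73])]
thick plane 1 [array([-0.97,  0.32,  0.62,  2.28, -1.32,  0.17,  1.24]), array([-1.08, -0.04,  0.63,  2.31,  0.16,  0.33, -0.19])]
thick plane -1 [array([-0.97,  0.32,  0.62,  2.28, -1.32,  0.17, -1.9 ]), array([-1.81, -0.32,  1.23,  2.33,  0.83,  0.5 ,  2.36])]
thin lat 1 [array([-0.99,  0.3 ,  0.19,  2.32, 
[... 1025 characters left out ...]
-2.01])]
N -45 [array([-0.23, -0.91]), array([-0.24, -1.04]), array([-0.26, -1.22])]
N 0 [array([-0.23, -0.12]), array([-0.24, -0.26]), array([-0.19, -0.58])]
N 45 [array([-0.23,  0.66]), array([-0.24,  0.53]), array([-0.19,  0.2 ])]
N 90 [array([-0.05,  1.16]), array([-0.17,  1.17]), array([-0.19,  0.99])]
bench -90 [array([-1.04, -2.17]), array([-1.14, -2.56]), array([0.97, 2.83])]
bench -45 [array([-1.04, -1.38]), array([-1.14, -1.77]), array([-0.95, -2.47])]
bench 0 [array([-0.84, -0.97]), array([-0.93, -1.32]), array([-0.98, -1.69])]
bench 45 [array([-0.79, -0.25]), array([-0.89, -0.58]), array([-1. , -0.9])]
bench 90 [array([-0.7 ,  0.41]), array([-0.8 ,  0.14]), array([-0.92, -0.12])]
```

```bash
cat >> h.py <<'E'
DOWN=lambda deg=0: wq(R.from_euler('z',np.radians(deg))*R.from_euler('x',np.pi))
def st(msg=''):
    s=env.get_state(); print(msg,'t',round(s['time'],2),'tcp',np.round(s['tcp_pos'],4),'open',round(s['opening'],4),'F',np.round(s['force'],1),'gf',round(float(np.max(s['gripper_force'])),1))
def mould(src,dst,zend):
    env.movel([*src,.27],velocity=.3); env.movel([*src,.201],velocity=.15)
    env.grip(.06,25); st('gripped')
    env.movel([*src,.28],velocity=.2); env.movel([*dst,.28],velocity=.3)
    env.movel([*dst,zend+.02],velocity=.2); hit=env.movel([*dst,zend-.004],velocity=.03,stop_force=4); st(f'placed {hit}')
    env.grip(.08); env.movel([*dst,.24],velocity=.2); st('up')
Wc=(.5019,-.1917); Nc=(.5166,-.3682); Bm=(.4411,-.0007)
E
python3 - <<'E'
from h import *
env.reach([*Wc,.33],DOWN(0)); st('reach')
mould(Wc,Bm,.124)
p,d=camera('scene'); np.savez('s1.npz',p=p,d=d); cv2.imwrite('pics/s1.png',cv2.resize(p[140:290,160:480],(800,375),interpolation=cv2.INTER_CUBIC))
E
```

```text
reach t 3.27 tcp [ 0.5023 -0.1909  0.3299] open 0.0851 F [-0.6  0.7 -1.2] gf 0.0
gripped t 4.58 tcp [ 0.503  -0.1923  0.2029] open 0.0637 F [-0.8 -0.4  9.4] gf 25.2
placed True t 7.48 tcp [ 0.4412 -0.0008  0.1256] open 0.0635 F [ 0.8 -1.3  2.5] gf 28.0
up t 8.52 tcp [ 4.406e-01 -3.000e-04  2.394e-01] open 0.0799 F [ 0.   0.2 -0.4] gf 0.0
```

View pics/s1.png

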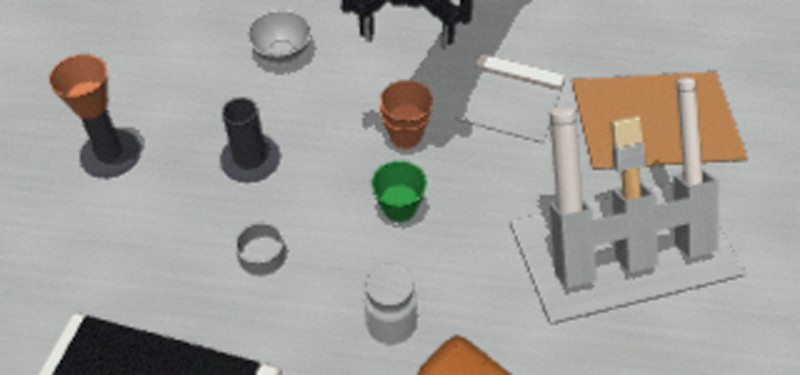

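The crop shows the first mould nested straight at (406,100) and the wide cup empty at (243,125), everything else untouched. On to the second mould, after measuring the stack and the free cup.

```bash
cat >> h.py <<'E'
from scipy.optimize import least_squares
def circ(P,r=None):
    f=lambda x:np.hypot(P[:,0]-x[0],P[:,1]-x[1])-(r or x[2])
    return least_squares(f,[*P[:,:2].mean(0),r or .03],loss='soft_l1',f_scale=.002).x
def rim(W,c,zr,rad,r=None):
    """circle fit of points near xy c, z within zr"""
    Q=W[np.isfinite(W[...,0])]; Q=Q[(np.hypot(Q[:,0]-c[0],Q[:,1]-c[1])<rad)&(Q[:,2]>zr[0])&(Q[:,2]<zr[1])]
    return circ(Q,r).round(4),len(Q),Q[:,2].max().round(4)
E
python3 - <<'E'
from h import *
def look():
    for n in('scene','side'):
        W=cloud(n,camera(n)[1])
        for k,a in dict(stack=(Bm,(.068,.08),.05),stack2=(Bm,(.084,.1),.05),wide=(Wc,(.091,.1),.03),narrow=(Nc,(.091,.1),.025)).items():
            try: print(n,k,*rim(W,*a))
            except Exception as e: print(n,k,'none')
look()
mould(Nc,Bm,.143)
look()
E
```

```text
scene stack [ 4.395e-01 -4.000e-04  3.100e-02] 72 0.0752
scene stack2 none
scene wide [ 0.5    -0.1922  0.0198] 39 0.0977
scene narrow [ 0.5151 -0.3699  0.0204] 8 0.0994
side stack [0.4402 0.0012 0.0312] 108 0.0752
side stack2 none
side wide none
side narrow none
gripped t 10.99 tcp [ 0.5173 -0.3688  0.2029] open 0.0633 F [-0.1  1.6  4.8] gf 26.2
placed True t 14.36 tcp [ 0.4414 -0.0006  0.1436] open 0.0634 F [-0.4 -0.7  4.5] gf 28.0
up t 15.31 tcp [ 4.407e-01 -2.000e-04  2.394e-01] open 0.0802 F [-0.   0.1  0.1] gf 0.0
scene stack [ 0.4409 -0.0006  0.0286] 130 0.0799
scene stack2 [ 0.4405 -0.0006  0.0311] 88 0.0933
scene wide [ 0.5007 -0.1924  0.0198] 45 0.0975
scene narrow [ 0.516  -0.369   0.0148] 31 0.097
side stack [0.4404 0.0014 0.0287] 204 0.0799
side stack2 [0.4409 0.001  0.0311] 131 0.094
side wide none
side narrow noneh.py:26: RuntimeWarning: Mean of empty slice.
  return least_squares(f,[*P[:,:2].mean(0),r or .03],loss='soft_l1',f_scale=.002).x
  ret = um.true_divide(
```

```bash
cat >> h.py <<'E'
def pin(k,delta):
    v,top=np.load(k+'.npy'); y=np.cross(v,[0,0,1.]); y/=np.linalg.norm(y)   # y horizontal, lateral
    z=-v; z=R.from_rotvec(y*np.radians(delta)).apply(z)
    if abs(z[2])<abs(v[2]) and delta>0: z=R.from_rotvec(-y*np.radians(delta)).apply(-v)
    return v,top,y,z
def tool(y,z,sg=1): return R.from_matrix(np.c_[np.cross(y*sg,z),y*sg,z])
def upright(v): a=np.cross(v,[0,0,1.]); return R.from_rotvec(a/np.linalg.norm(a)*np.arccos(v[2]))
E
python3 - <<'E'
from h import *
ik=lambda p,T:kin.inverse_kinematics(list(p),wq(T))
for k,c in(('thick',(.501,-.1917)),('thin',(.5163,-.3684))):
  for dl in(0,10,20):
    for sg in(1,-1):
        v,top,y,z=pin(k,dl);T=tool(y,z,sg);g=top-.04*v
        ex=[ik(g-.054*z+v*s,T) for s in(0,.03,.06,.1,.13)]; pre=ik(g-.054*z-.08*z,T)
        print(k,dl,sg,'pre',pre is not None,'ext',[None if q is None else [round(q[i],2) for i in (0,2,3,5,6)] for q in ex])
        U=upright(v)*T
        for psi in range(-90,121,30):
            F=R.from_euler('z',np.radians(psi))*U; zf=F.as_matrix()[:,2]
            print('   ',psi,[None if (q:=ik(np.array([*c,h])-.054*zf,F)) is None else [round(q[i],2) for i in (0,2,3,5,6)] for h in(.166,.3)]) if sg==1 else 0
E
```

```text
thick 0 1 pre True ext [[np.float64(0.08), np.float64(-0.6), np.float64(2.22), np.float64(0.23), np.float64(0.42)], [np.float64(0.26), np.float64(-0.79), np.float64(2.22), np.float64(0.28), np.float64(0.58)], [np.float64(0.43), np.float64(-0.97), np.float64(2.22), np.float64(0.32), np.float64(0.73)], [np.float64(0.61), np.float64(-1.11), np.float64(2.22), np.float64(0.34), np.float64(1.04)], [np.float64(-1.26), np.float64(0.77), np.float64(2.31), np.float64(0.38), np.float64(1.24)]]
    -90 [[np.float64(-0.15), np.float64(0.5), np.float64(1.99), np.float64(0.82), np.float64(0.88)], [np.float64(-0.4), np.float64(0.78), np.float64(1.87), np.float64(1.11), np.float64(0.85)]]
    -60 [[np.float64(-0.08), np.float64(0.41), np.float64(1.99), np.float64(0.82), np.float64(1.36)], [np.float64(-0.34), np.float64(0.71), np.float64(1.86), np.float64(1.11), np.float64(1.34)]]
    -30 [[np.float64(-0.02), np.float64(0.33), np.float64(1.99), np.float64(0.82), np.float64(1.84)], [np.float64(-0.29), np.float64(0.64), np.float64(1.86), np.float64(1.11), np.float64(1.85)]]
    0 [[np.float64(1.13), np.
[... 13219 characters left out ...]
t64(-2.12)]]
    120 [[np.float64(-0.13), np.float64(0.81), np.float64(2.04), np.float64(0.5), np.float64(-1.08)], [np.float64(-0.28), np.float64(0.95), np.float64(1.91), np.float64(0.73), np.float64(-1.4)]]
thin 20 -1 pre True ext [[np.float64(-1.42), np.float64(0.87), np.float64(2.12), np.float64(0.49), np.float64(-1.33)], [np.float64(-1.55), np.float64(1.01), np.float64(2.14), np.float64(0.54), np.float64(-1.34)], [np.float64(-1.72), np.float64(1.2), np.float64(2.16), np.float64(0.6), np.float64(-1.31)], [np.float64(-1.86), np.float64(1.27), np.float64(2.18), np.float64(0.61), np.float64(-1.56)], [np.float64(-1.89), np.float64(1.16), np.float64(2.18), np.float64(0.66), np.float64(-1.98)]]
```

```bash
cat >> h.py <<'E'
def fitpin(n,W,o0,v0,r,smin=-.17,smax=.06):
    """cylinder fit about a guess (point o0 on the axis, dir v0): axis point at o0's height, dir"""
    Q=W[np.isfinite(W[...,0])]
    v0=np.array(v0)/np.linalg.norm(v0); s=(Q-o0)@v0; d=np.linalg.norm(Q-o0-s[:,None]*v0,axis=1); Q=Q[(d<r+.012)&(s>smin)&(s<smax)]
    def f(p,full=False):
        v=np.array([p[2],p[3],1]);v/=np.linalg.norm(v);o=np.array([p[0],p[1],o0[2]]);s=(Q-o)@v
        return (s,v,o) if full else np.linalg.norm(Q-o-s[:,None]*v,axis=1)-r
    p=least_squares(f,[o0[0],o0[1],v0[0]/v0[2],v0[1]/v0[2]],loss='soft_l1',f_scale=.001).x
    s,v,o=f(p,True); print(n,len(Q),'o',o.round(4),'slope',(v[:2]/v[2]).round(4),'smin',np.percentile(s,1.5).round(4),'res',np.abs(f(p)).mean().round(4)); return o,v
def fetch(k,c,psi,dl=20,hover=.30):
    v,top,y,z=pin(k,dl); T=tool(y,z); g=top-.04*v; t=g-.054*z
    env.reach(list(t-.1*z),wq(T)); env.grip(.055,80); st('pre')
    env.movel(list(t),velocity=.12); st('at'); env.grip(.0,80); st('grip')
    env.movel(list(t+.02*v),velocity=.05); env.movel(list(t+.13*v),velocity=.2); st('out')
    p=t+.13*v; env.movel([p[0],p[1],p[2]+.09],velocity=.25)
    F=R.from_euler('z',np.radians(psi))*upright(v)*T; zf=F.as_matrix()[:,2]; np.save('F.npy',F.as_matrix())
    env.movel(list(np.array([*c,.36])-.054*zf),velocity=.25,rot=wq(F)); env.movel(list(np.array([*c,hover])-.054*zf),velocity=.15); env.dwell(.2); st('hover')
def measure(c,r,hover=.30,tag='m'):
    out=[]
    for n in('scene','side'):
        p,d=camera(n); cv2.imwrite(f'pics/{tag}_{n}.png',p)
        W=cloud(n,d)
        try: out.append(fitpin(n,W,np.array([*c,hover-.09]),[0,0,1],r,-.08,.06))
        except Exception as e: print(n,e)
        if n=='scene': print('cup',rim(W,c,(.088,.1),.03))
    return out
Wd=(.501,-.1917); Nd=(.5163,-.3684)
E
python3 - <<'E'
from h import *
fetch('thick',Wd,-45)
measure(Wd,.014,tag='thick')
E
```

```text
pre t 17.79 tcp [0.5254 0.1751 0.3085] open 0.0549 F [-0.1 -0.4  0.1] gf 0.0
at t 18.77 tcp [0.5434 0.1827 0.2111] open 0.055 F [-0.3 -0.2 -0.3] gf 0.0
grip t 19.14 tcp [0.5436 0.1819 0.2114] open 0.0266 F [-2.3 -2.4  5.7] gf 75.0
out t 20.39 tcp [0.481  0.1557 0.3208] open 0.0268 F [ 0.  -0.3 -1.6] gf 75.9
hover t 23.23 tcp [ 0.5186 -0.1985  0.3519] open 0.0263 F [-0.9  0.2 -0.9] gf 75.7
scene 342 o [ 0.4997 -0.191   0.21  ] slope [0.012  0.0044] smin -0.0661 res 0.0008
cup (array([ 0.5008, -0.192 ,  0.0194]), 62, np.float64(0.097))
side 477 o [ 0.5024 -0.1906  0.21  ] slope [0.007  0.0035] smin -0.0668 res 0.001
```

```bash
cat >> h.py <<'E'
def insert(c,low,open_to=.055):
    """low: height of the pin's lower end when g is at .30"""
    F=R.from_matrix(np.load('F.npy')); zf=F.as_matrix()[:,2]; P=lambda h:list(np.array([*c,h])-.054*zf)
    gf=.30-low+.006
    for h in (.30,gf+.075): env.movel(P(h),velocity=.1)
    hit=env.movel(P(gf+.012),velocity=.06,stop_force=6); st(f'in {hit}')
    if hit: return
    hit=env.movel(P(gf-.006),velocity=.02,stop_force=5); st(f'floor {hit}'); print('expected tcp z',P(gf)[2])
def release():
    s=env.get_state(); zf=np.load('F.npy')[:,2]; p=np.array(s['tcp_pos'])
    env.grip(.055); env.movel(list(p-.1*zf),velocity=.15); st('away')
E
python3 - <<'E'
from h import *
insert((.502,-.1922),.143)
E
```

```text
in False t 25.54 tcp [ 0.5193 -0.1992  0.2262] open 0.0264 F [ 0.4  0.3 -1.5] gf 75.7
floor True t 26.07 tcp [ 0.519  -0.1992  0.2178] open 0.0267 F [-0.3  0.2  5. ] gf 76.6
expected tcp z 0.21374340152243906
```

Run:
```python
from h import *
release()
for n in('scene','side'):
    W=cloud(n,camera(n)[1]); o,v=fitpin(n,W,np.array([.502,-.192,.15]),[0,0,1],.014,-.045,.045)
    Q=W[np.isfinite(W[...,0])];Q=Q[np.hypot(Q[:,0]-.502,Q[:,1]+.192)<.03]; print('top z',np.percentile(Q[:,2],[97,99]))
fetch('thin',Nd,-45)
measure(Nd,.010,tag='thin')
```

```text
away t 27.27 tcp [ 0.55   -0.2122  0.3109] open 0.0552 F [ 0.4  0.4 -1. ] gf 0.0
scene 216 o [ 0.4988 -0.1926  0.15  ] slope [-0.0055 -0.0063] smin -0.0431 res 0.0008
top z [0.61169788 0.61540074]
side 294 o [ 0.5014 -0.1919  0.15  ] slope [ 0.0047 -0.0056] smin -0.043 res 0.001
top z [0.20462319 0.20605999]
pre t 29.48 tcp [0.4466 0.3037 0.2986] open 0.0551 F [ 0.3 -0.   0.1] gf 0.0
at t 30.46 tcp [0.4727 0.3158 0.2035] open 0.0549 F [-0.6  0.3 -0.6] gf 0.0
grip t 30.88 tcp [0.4728 0.3153 0.2035] open 0.0181 F [-2.  -3.1  6.5] gf 77.8
out t 32.13 tcp [0.401  0.2846 0.3064] open 0.0184 F [ 0.6 -1.  -1.1] gf 78.2
hover t 36.24 tcp [ 0.5339 -0.3754  0.3521] open 0.0181 F [ 0.2  0.2 -0.9] gf 78.6
scene 267 o [ 0.5152 -0.3677  0.21  ] slope [0.0005 0.0049] smin -0.0662 res 0.0009
cup (array([ 0.5165, -0.3692,  0.0146]), 38, np.float64(0.0961))
side 294 o [ 0.5178 -0.3669  0.21  ] slope [-0.0008  0.0043] smin -0.0669 res 0.0013
```

Run:
```python
from h import *
insert((Nd[0]+.0008,Nd[1]-.001),.141)
```

```text
in False t 38.54 tcp [ 0.5344 -0.3765  0.2282] open 0.0188 F [-0.1  0.8 -0.6] gf 78.6
floor True t 39.13 tcp [ 0.5342 -0.3764  0.2172] open 0.0182 F [0.4 0.3 3.6] gf 79.7
expected tcp z 0.21574340152243907
```

Run:
```python
from h import *
release(); p=env.get_state()['tcp_pos']; env.movel([p[0],p[1]-.05,p[2]+.08],velocity=.2)
for n in('scene','side'):
    pc,d=camera(n); W=cloud(n,d)
    if n=='scene': cv2.imwrite('pics/end.png',cv2.resize(pc[120:290,160:480],(800,425),interpolation=cv2.INTER_CUBIC))
    for c,r in((Wd,.014),(Nd,.01)): fitpin(n,W,np.array([*c,.15]),[0,0,1],r,-.045,.045); Q=W[np.isfinite(W[...,0])];Q=Q[(np.hypot(Q[:,0]-c[0],Q[:,1]-c[1])<.02)&(Q[:,2]<.25)]; print('top',np.percentile(Q[:,2],99).round(4))
    print('stack',rim(W,Bm,(.084,.1),.05),rim(W,Bm,(.05,.057),.05))
```

```text
away t 40.4 tcp [ 0.5653 -0.3893  0.3102] open 0.0551 F [-0.4 -0.2  0.6] gf 0.0
scene 214 o [ 0.501  -0.1894  0.15  ] slope [-0.0091  0.0011] smin -0.0438 res 0.0009
top 0.207
scene 169 o [ 0.515  -0.3689  0.15  ] slope [-0.0011 -0.0001] smin -0.0439 res 0.0009
top 0.2072
stack (array([ 0.4405, -0.0006,  0.031 ]), 82, np.float64(0.0946)) (array([ 0.4481, -0.0015,  0.0247]), 98, np.float64(0.0569))
side 296 o [ 0.5037 -0.1889  0.15  ] slope [-0.0012  0.0034] smin -0.0443 res 0.001
top 0.2056
side 181 o [ 0.5177 -0.3679  0.15  ] slope [-0.0004  0.0057] smin -0.043 res 0.0012
top 0.2049
stack (array([0.4411, 0.0008, 0.0311]), 134, np.float64(0.092)) (array([0.4388, 0.0065, 0.0248]), 157, np.float64(0.057))
```

View pics/end.png

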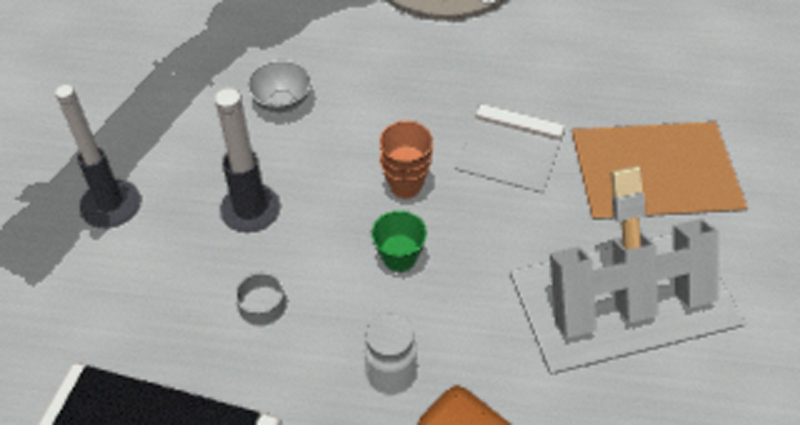

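The last picture shows both pins upright in their cups at (230,130) and (78,125), the straight stack of three at (406,160), and the brush and the other things untouched.

```bash
python3 -c "
from h import *
env.dwell(.5); print(job.job_done())"
```

```text
the job is handed in; nothing more can be done
None
```

I handed the job in at about 42 s of the 72 s: the three copper moulds are nested in one stack on the bench, the thick pin stands in the wide cup and the thin pin in the narrow cup, both on the floor, by the last camera check; no verdict was returned.

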